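Index the spice turret to pot three

ROBOT

A 6-joint arm with a two-finger parallel gripper is mounted at the origin on a cart in front of the work surface, level with it; the furniture and walls round the work are solid. World frame = base frame: x ahead of the robot, y to its left, z up, the work surface at z = 0. Lengths are in mm, angles in rad, forces in N, time in s.
With the tool pointing down it reaches from about 275 to 725 mm from the base axis. Payload 5.6 kg.
Tool frame: the origin (TCP) lies at the very end of the fingers, on their centre line; the grasp point (between the pads) lies 19 mm behind it (arm.grasp_offset is the distance from the TCP to the grasp point, in mm); z points along the fingers, x is the direction in which the jaws open and shut, and the axes are right-handed (so a half turn about z gives the same grasp; the last joint's range is limited). The gripper opens to 85 mm and grips with 20 to 120 N. Pads are 22 mm wide; open, the fingers measure 114 mm over their backs; the gripper's body (76 mm by 85 mm) begins 54 mm behind the grasp point. The pads swing forward as they close: fully open they stand 13 mm farther back than shut.
Start: joints at [1.457, 0.255, 0.108, 0, -1.424, -0.285], TCP at [213.545, 506.845, 231.283] pointing down, gripper open.
Joint ranges: [-2.95, 2.95], [-1.21, 1.97], [-1.09, 1.5], [-2.87, 1.71], [-2.94, -0.07], [-3.05, 3.05]. Speed limits (rad/s): [2.57, 2.57, 3.14, 3.14, 3.14, 3.14].

INTERFACE

Orientations are given as a rotation vector (axis times angle).
In Python, from workcell import arm gives the robot as it stands. The module is installed in compiled form; this text tells all that it offers.
- The arm moves only by the shell command python3 -m crank 'ROWS' [FORCE]. ROWS is JSON, a list of rows, each a list of 3 entries, a list of its own where there are three numbers: the finger opening in m, from 0 to 0.0854, then the shift along the tool's x, y, z in m, then the turn, a rotation vector about the tool's x, y, z in rad. A call has 1 to 12 rows; each row is the pose to reach, as a shift and turn from the pose measured when the call began, along the tool's axes at that moment; what a row does not reach only later rows make up. A row lasts 1/12 s, in which the tool goes at most 41.7 mm and 7.16 degrees, less where a joint would pass 70% of its speed; a pose out of reach is approached as far as the arm can. A call with a gripper value outside its range is refused whole. The fingers move at their own pace and stop on an object; FORCE is the grip in N (left out, the last holds). Time passes only in rows, so rows that repeat a pose let the fingers close. It gives the time, the measured TCP pose, the force and the opening at its end, in the units of the state.
- arm.state(): the state, without advancing time (a new reading comes with each control period).
- arm.grab_frame(name): name is "scene" or "side" or "wrist"; returns a dict with "pixels" (480x640x3 uint8, red, green, blue), "vfov" (degrees; the focal length in pixels is half the picture's height over the tangent of half this angle, whatever the lens; pixels are square), "cx", "cy" (the principal point, pixels), "rvec" (rotation vector, rad) and "tvec" (3), from world to camera coordinates, as OpenCV has them. Camera axes: x right, y down, z forward; pixel columns grow to the right and rows downward; lengths in mm; the calibration is good to about 2 mm. A picture is of the moment at which its call begins. There is no depth.
- arm.finish_job(): hands the job in, once; it reports no verdict.
The state is a dict: "clock": time; "q": joint angles; "qd": joint speeds; "tau": joint torques, N m; "tool_pos": TCP position; "ee_rot": TCP orientation; "force": force on the tool from outside, world axes, zero at the start; "ft_torque": the same for the moment, N m; "opening": finger opening in mm.
Only numpy, scipy, OpenCV 4.12 (cv2) and the standard library are available. Lean on these libraries where they do the work, as an engineer would, in place of code of your own. Each camera call takes 0.05 s, during which the arm holds its last target. There are 200 camera calls.

TASK

Two spice turrets stand on the worktop. On the one with the orange grip, turn the disc click by click until pot number three stands at the yellow pointer: the pot with the red lid is number one, and the count runs clockwise as seen from above. Leave the turret with the blue grip set and standing as it is, and let go at the end.

Things in the scene. Friction and masses are not known exactly. Their poses are not given: they have to be found in the camera images.
- orange_turret_grip (a point): Centre of the orange wing grip on the orange turret's vertical axis, 93 mm above the worktop. The wing is a bar 50 mm long (x axis of this point), 15 mm thick (y axis), 76 to 110 mm above the worktop; it turns with the disc, x pointing away from the red-lidded pot. The disc clicks every 30 degrees, about 0.2 N m a click, either way; let go, it settles in the nearest click.
- orange_turret_pot3 (a point): Centre of the lid top of the orange turret's pot three (white lid), 62 mm from the axis, 61 mm high. Twelve pots with lids 27 mm across stand 30 degrees apart on the disc (160 mm across); red lid = one, pot three is the second clockwise from it seen from above. It starts one to three clicks clockwise of the pointer, so turn counter-clockwise.
- orange_turret_mark (a point): Point on the base's side, over the orange turret's disc, 62 mm from its axis, 61 mm above the worktop, in line with the yellow pointer: where the lid centre of the pot that is set lies. The turret's grey base, 168 mm across and 5 kg, stands firm on the worktop; the pointer stands at its rim, 75 to 103 mm from the axis, 40 mm high.
- blue_turret_pot3 (a point): The same point (lid top of pot three) on the other turret, which is alike but has a blue grip; it must stay as it is set and where it stands. The two axes are at least 200 mm apart.

How it is judged:
By the outcome, as a careful person would: the job done as asked, in the order asked, and still so for the second after the job is handed in, with the robot touching nothing.
It also fails if it takes over 29 s, if anything falls off the work surface, if the arm or the gripper's body presses on something with over 40 N, if the wrist force passes 120 N, or if a joint passes its speed limit or range.

## Working session

There is one attempt and no reset: what is moved stays moved. The work goes in short steps, Python scripts to look and compute and a shell command to move; the robot and the scene stay as the last step left them, time stands still between calls to the robot, and variables do not carry over. Pictures are saved under pics/ and viewed, about 8 in all and at most 12, crops included, and the job is handed in when it is done.

```bash
mkdir -p pics
cat > h.py <<'E'
import numpy as np, cv2
from workcell import arm
def grab(n,f):
    d=arm.grab_frame(n); cv2.imwrite('pics/'+f,cv2.cvtColor(d.pop('pixels'),cv2.COLOR_RGB2BGR))
    np.save('pics/'+f+'.npy',d,allow_pickle=True); return d
def load(f): return np.load('pics/'+f+'.npy',allow_pickle=True).item()
def K(d):
    f=240/np.tan(np.radians(d['vfov'])/2); return np.array([[f,0,d['cx']],[0,f,d['cy']],[0,0,1.]])
def back(d,u,v,z):
    R=cv2.Rodrigues(np.array(d['rvec'],float))[0]; t=np.array(d['tvec'],float)
    r=R.T@np.linalg.solve(K(d),[u,v,1]); c=-R.T@t
    return c+r*(z-c[2])/r[2]
def proj(d,P):
    return cv2.projectPoints(np.array(P,float).reshape(-1,3),np.array(d['rvec'],float),np.array(d['tvec'],float),K(d),None)[0].reshape(-1,2)
E
python3 - <<'E'
from h import *
for n in("scene","wrist"):
    d=grab(n,n+"0.png");print(n,d)
s=arm.state();print(s)
E
```

```text
scene {'vfov': 46.13109021985227, 'cx': 326.8810508302278, 'cy': 237.16708359757956, 'rvec': array([ 0.97840737, -2.20859077,  1.25728248]), 'tvec': array([309.88708849, 295.81089952, 627.24064721])}
wrist {'vfov': 58.13563817082674, 'cx': 318.1068750207359, 'cy': 242.23149561261138, 'rvec': array([-1.62265382,  2.44652055,  0.39607719]), 'tvec': array([548.34694863, -40.76877852, 381.01989697])}
{'clock': 0.1, 'q': array([ 1.45661589e+00,  2.55681720e-01,  1.07137315e-01, -4.23742674e-04,
       -1.42389497e+00, -2.84614773e-01]), 'qd': array([-0.00075286, -0.00156176,  0.00312403,  0.00123408, -0.00035047,
        0.00040103]), 'tau': array([-2.89767850e-03, -3.87605095e+01,  2.38471949e+01,  5.37794665e+00,
       -3.82252896e-03,  2.93626030e-06]), 'tool_pos': array([213.33970123, 506.46072836, 230.49054752]), 'ee_rot': array([ 1.73656074e+00, -2.61635142e+00,  1.54877663e-03]), 'force': array([ 0.33212853, -0.04504428,  0.0509608 ]), 'ft_torque': array([-0.02939995,  0.03720104,  0.01139991]), 'opening': 85.17091884381252}
```

View pics/scene0.png

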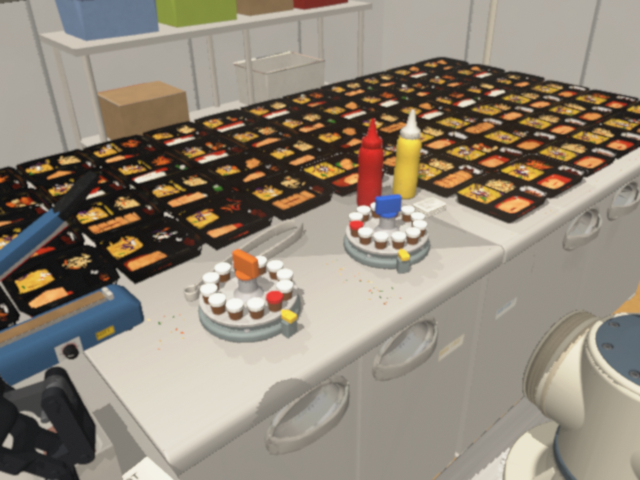

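View pics/wrist0.png

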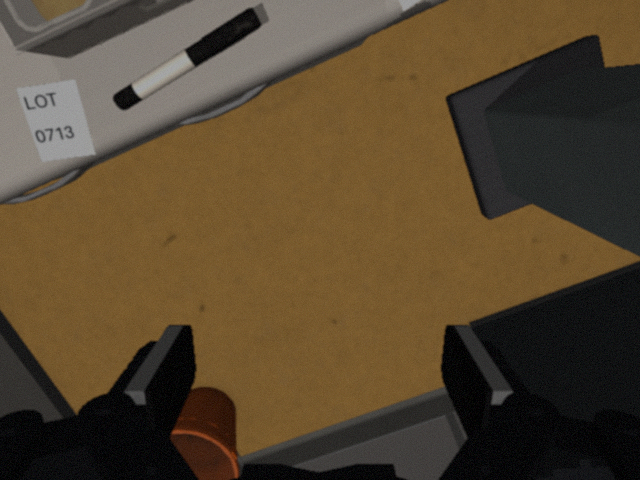

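The scene view shows the orange turret at about (250,300), with its red lid at (275,299) and yellow pointer at (289,318). The blue turret is at about (387,235). The wrist view shows only floor and clutter. Next is an enlarged crop.

Run:
```python
from h import *
im=cv2.imread('pics/scene0.png')
cv2.imwrite('pics/c1.png',cv2.resize(im[240:350,180:320],None,fx=5.5,fy=5.5,interpolation=cv2.INTER_CUBIC)[:600])
d=load('scene0.png')
for n,u,v,z in(('ptr top',289,316,40),('red',275,299,61),('grip',245,265,93),('bgrip',387,206,93),('bptr',404,255,40)): print(n,back(d,u,v,z).round())
```

```text
ptr top [459.  82.  40.]
red [484.  88.  61.]
grip [552.  93.  93.]
bgrip [ 537. -217.   93.]
bptr [ 456. -177.   40.]
```

View pics/c1.png

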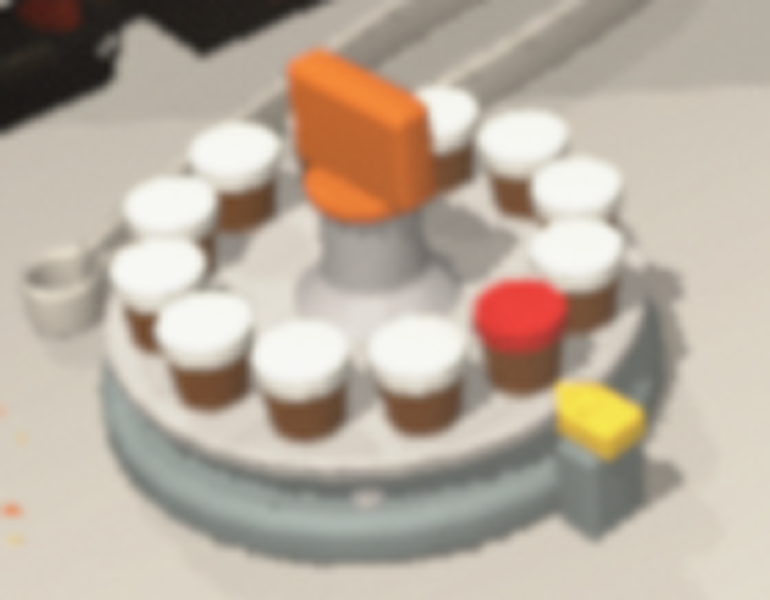

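Run:
```python
from h import *
from scipy.optimize import least_squares
d=load('scene0.png')
# clockwise from red
px=[(522,310),(417,343),(302,350),(206,321),(158,262),(170,202),(235,148),None,(443,110),(524,135),(577,182),(577,246)]
idx=[i for i,p in enumerate(px) if p]
P=np.array([back(d,px[i][0]/5.5+180-.5,px[i][1]/5.5+240-.5,61)[:2] for i in idx])
f=lambda x:(np.c_[x[0]+62*np.cos(x[2]-np.radians(30)*np.array(idx)),x[1]+62*np.sin(x[2]-np.radians(30)*np.array(idx))]-P).ravel()
r=least_squares(f,[545,95,3.14]);print(r.x,np.degrees(r.x[2]),np.abs(r.fun).max())
c=r.x[:2]
pt=back(d,598/5.5+179.5,412/5.5+239.5,40)[:2];v=pt-c
print('ptr',np.hypot(*v),np.degrees(np.arctan2(v[1],v[0])))
s=arm.state();R=cv2.Rodrigues(s['ee_rot'])[0];print(R.round(3))
print('tool shift to axis z=200', R.T@(np.r_[c,200]-s['tool_pos']))
```

```text
[554.80613429  89.86207643   3.25571495] 186.53872589607573 1.9552361562866736
ptr 92.70415834251297 -174.21508704296147
[[-0.388 -0.922 -0.001]
 [-0.922  0.388 -0.002]
 [ 0.002 -0.    -1.   ]]
tool shift to axis z=200 [ 251.23189834 -476.45399103   30.94451297]
```

Run:
```python
from h import *
d=load('scene0.png')
for u,v in((90,180),(140,310),(20,350),(0,250),(70,420)):
  for z in (0,50,100,200,300): print(u,v,back(d,u,v,z).round())
grab('side','side0.png')
```

```text
90 180 [1255.   79.    0.]
90 180 [1139.  114.   50.]
90 180 [1022.  150.  100.]
90 180 [788. 221. 200.]
90 180 [555. 291. 300.]
140 310 [681. 225.   0.]
140 310 [614. 247.  50.]
140 310 [547. 270. 100.]
140 310 [413. 316. 200.]
140 310 [280. 361. 300.]
20 350 [713. 405.   0.]
20 350 [643. 412.  50.]
20 350 [573. 419. 100.]
20 350 [434. 433. 200.]
20 350 [295. 447. 300.]
0 250 [1050.  342.    0.]
0 250 [951. 354.  50.]
0 250 [852. 367. 100.]
0 250 [654. 392. 200.]
0 250 [456. 417. 300.]
70 420 [524. 399.   0.]
70 420 [471. 406.  50.]
70 420 [417. 414. 100.]
70 420 [311. 429. 200.]
70 420 [204. 445. 300.]
```

View pics/side0.png

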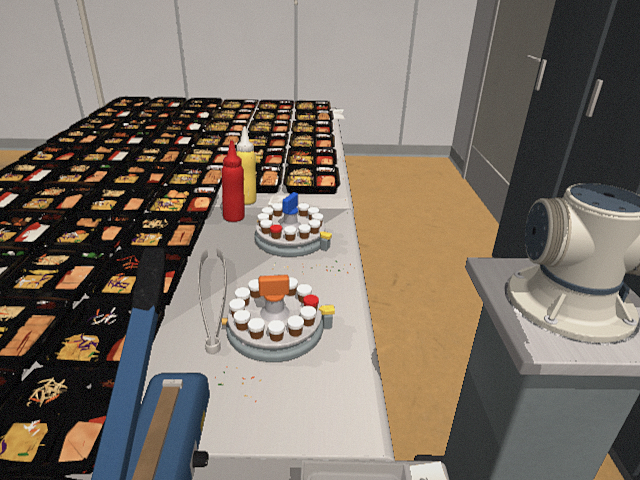

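The side view agrees: the red lid of the orange turret is at its pointer. That makes pot three two clicks clockwise, so I need 60° counter-clockwise. The path over to the turret is clear of the sealer.

```bash
python3 -m crank '[[0.085,[0.021,-0.040,0],[0,0,-0.04]],[0.085,[0.042,-0.080,0],[0,0,-0.08]],[0.085,[0.063,-0.119,0],[0,0,-0.13]],[0.085,[0.084,-0.159,0],[0,0,-0.17]],[0.085,[0.105,-0.199,0],[0,0,-0.21]],[0.085,[0.126,-0.238,0],[0,0,-0.26]],[0.085,[0.146,-0.278,0],[0,0,-0.30]],[0.085,[0.167,-0.318,0],[0,0,-0.34]],[0.085,[0.188,-0.357,0],[0,0,-0.38]],[0.085,[0.209,-0.397,0],[0,0,-0.43]],[0.085,[0.230,-0.437,0],[0,0,-0.47]],[0.085,[0.251,-0.476,0.02],[0,0,-0.511]]]'
cat > rel.py <<'E'
from h import *
import sys
x,y,z,yaw=map(float,sys.argv[1:5])
s=arm.state();R=cv2.Rodrigues(s['ee_rot'])[0]
c,q=np.cos(np.radians(yaw)),np.sin(np.radians(yaw))
T=np.array([[c,q,0],[q,-c,0],[0,0,-1.]])
print('pos',s['tool_pos'].round(1),'yaw',np.degrees(np.arctan2(R[1,0],R[0,0])).round(1),'q',s['q'].round(2),'F',s['force'].round(1),s['ft_torque'].round(2),s['clock'],s['opening'])
print('shift',(R.T@(np.array([x,y,z])-s['tool_pos'])/1000).round(4),'rot',cv2.Rodrigues(R.T@T)[0].ravel().round(3))
E
python3 rel.py 555 90 200 -83.5
```

```text
clock: 1.15
tool_pos: [531.6, 119.2, 222.5]
ee_rot: [-2.343, 2.09, -0.004]
force: [0.8, 1.4, 0.6]
opening: 85.2
pos [531.6 119.2 222.5] yaw -83.5 q [ 0.51  0.25  0.07  0.   -1.4   1.18] F [0.8 1.4 0.6] [ 0.18 -0.12  0.07] 1.15 85.23434880705143
shift [ 0.0317 -0.0199  0.0226] rot [-0.003 -0.001  0.001]
```

```bash
python3 -m crank '[[0.085,[0.032,-0.020,0.023],[0,0,0]],[0.085,[0.032,-0.020,0.023],[0,0,0]],[0.085,[0.032,-0.020,0.023],[0,0,0]]]'
python3 rel.py 555 90 74 -83.5; python3 -c "
from h import *
grab('wrist','w1.png')"
```

```text
clock: 1.4
tool_pos: [554.9, 87.5, 197.2]
ee_rot: [2.339, -2.094, 0.0]
force: [-0.4, -0.0, 1.1]
opening: 85.1
pos [554.9  87.5 197.2] yaw -83.7 q [ 0.44  0.29  0.07  0.   -1.35  1.25] F [-0.4 -0.   1.1] [ 0.04  0.08 -0.02] 1.4 85.06601035859822
shift [-0.0027 -0.0005  0.1232] rot [ 0.002 -0.002 -0.003]
```

View pics/w1.png

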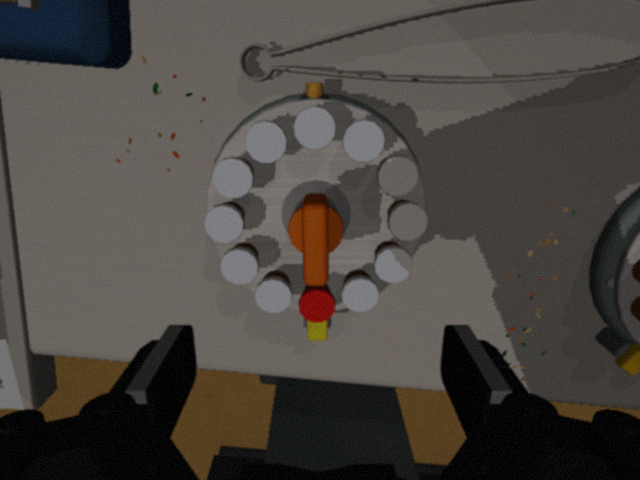

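The wrist view shows the red lid (317,304) at the yellow pointer (317,330), the wing along the column at x≈315, and pot three at (240,265). I'll check the axis and the wing angle from this view.

Run:
```python
from h import *
from scipy.optimize import least_squares
d=load('w1.png')
px=[(317,304),(273,293),(240,265),(225,223),(233,178),(266,142),(315,128),(364,141),(398,175),(408,220),(392,265),(361,293)]
P=np.array([back(d,u,v,61)[:2] for u,v in px]);i=np.arange(12)*np.radians(30)
f=lambda x:(np.c_[x[0]+62*np.cos(x[2]-i),x[1]+62*np.sin(x[2]-i)]-P).ravel()
r=least_squares(f,[555,90,3.2]);print(r.x,np.degrees(r.x[2]),np.abs(r.fun).max())
v=back(d,317,330,40)[:2]-r.x[:2];print(np.hypot(*v),np.degrees(np.arctan2(v[1],v[0])))
a,b=back(d,315,200,110),back(d,316,283,110);print(a,b)
```

```text
[557.74872588  87.97497551   3.26170488] 186.8819237801644 1.5995450187279516
94.27660546322824 -173.34894085115883
[583.81854401  91.23310081 110.        ] [534.99596446  85.36857714 110.        ]
```

```bash
python3 -m crank '[[0.085,[-0.001,-0.002,0.035],[0,0,-0.01]],[0.085,[-0.001,-0.002,0.07],[0,0,-0.01]],[0.085,[-0.001,-0.002,0.10],[0,0,-0.01]],[0.085,[-0.001,-0.002,0.122],[0,0,-0.01]],[0.06,[-0.001,-0.002,0.122],[0,0,-0.01]],[0.0,[-0.001,-0.002,0.122],[0,0,-0.01]],[0.0,[-0.001,-0.002,0.122],[0,0,-0.01]],[0.0,[-0.001,-0.002,0.122],[0,0,-0.01]],[0.0,[-0.001,-0.002,0.122],[0,0,-0.01]],[0.0,[-0.001,-0.002,0.122],[0,0,-0.01]],[0.0,[-0.001,-0.002,0.122],[0,0,-0.01]],[0.0,[-0.001,-0.002,0.122],[0,0,-0.01]]]' 60
python3 rel.py 557 88.5 75 -23
```

```text
clock: 2.45
tool_pos: [557.9, 89.5, 78.5]
ee_rot: [-2.352, 2.081, -0.006]
force: [-0.5, -2.1, 6.2]
opening: 13.9
pos [557.9  89.5  78.5] yaw -83.0 q [ 0.44  0.37 -0.13  0.   -1.07  1.25] F [-0.5 -2.1  6.2] [-0.75  0.37 -0.04] 2.45 13.862498757007698
shift [0.0008 0.001  0.0035] rot [-0.002 -0.004 -1.047]
```

Gripped, with the opening at 13.9 mm. Now the first click.

```bash
python3 -m crank '[[0,[0,0,0],[0,0,-0.06]],[0,[0,0,0],[0,0,-0.12]],[0,[0,0,0],[0,0,-0.18]],[0,[0,0,0],[0,0,-0.24]],[0,[0,0,0],[0,0,-0.30]],[0,[0,0,0],[0,0,-0.36]],[0,[0,0,0],[0,0,-0.42]],[0,[0,0,0],[0,0,-0.48]],[0,[0,0,0],[0,0,-0.524]],[0,[0,0,0],[0,0,-0.524]],[0,[0,0,0],[0,0,-0.524]]]' 60
python3 rel.py 557 88.5 75 -23
```

```text
clock: 3.37
tool_pos: [557.6, 90.2, 78.5]
ee_rot: [-2.809, 1.403, -0.005]
force: [-2.1, 4.3, -0.1]
opening: 13.8
pos [557.6  90.2  78.5] yaw -53.1 q [ 0.44  0.37 -0.13  0.   -1.07  1.78] F [-2.1  4.3 -0.1] [ 1.5   0.84 -0.02] 3.3667 13.839394558568143
shift [0.001  0.0015 0.0035] rot [-0.002 -0.003 -0.525]
```

```bash
python3 -m crank '[[0,[0,0,0],[0,0,-0.06]],[0,[0,0,0],[0,0,-0.12]],[0,[0,0,0],[0,0,-0.18]],[0,[0,0,0],[0,0,-0.24]],[0,[0,0,0],[0,0,-0.30]],[0,[0,0,0],[0,0,-0.36]],[0,[0,0,0],[0,0,-0.42]],[0,[0,0,0],[0,0,-0.48]],[0,[0,0,0],[0,0,-0.525]],[0,[0,0,0],[0,0,-0.525]],[0,[0,0,0],[0,0,-0.525]]]' 60
python3 rel.py 557 88.5 75 -23
python3 -c "
from h import *
grab('scene','s2.png');im=cv2.imread('pics/s2.png')
cv2.imwrite('pics/c2.png',cv2.resize(im[190:350,180:380],None,fx=3.7,fy=3.7,interpolation=cv2.INTER_CUBIC))"
```

```text
clock: 4.28
tool_pos: [557.0, 90.7, 78.5]
ee_rot: [-3.077, 0.63, -0.003]
force: [-2.3, 3.7, 1.4]
opening: 14.3
pos [557.   90.7  78.5] yaw -23.1 q [ 0.44  0.37 -0.13  0.   -1.07  2.3 ] F [-2.3  3.7  1.4] [1.54 1.53 0.03] 4.2833 14.318739528069436
shift [0.0009 0.002  0.0035] rot [-0.002 -0.002 -0.002]
```

View pics/c2.png

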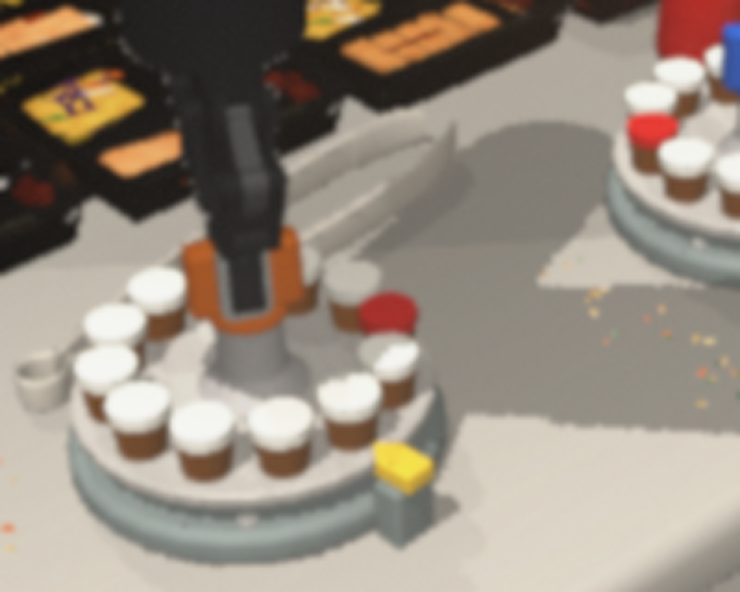

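The red lid is now at (388,312) in the crop, pot two at (390,355) and pot three at (348,395), by the pointer. Now I'll release and rise.

```bash
python3 -m crank '[[0.05,[0,0,0],[0,0,0]],[0.05,[0,0,0],[0,0,0]],[0.05,[0,0,0],[0,0,0]],[0.05,[0,0,0],[0,0,0]],[0.05,[0,0,0],[0,0,0]],[0.05,[0,0,0],[0,0,0]],[0.05,[0,0,-0.02],[0,0,0]],[0.05,[0,0,-0.05],[0,0,0]],[0.05,[0,0,-0.08],[0,0,0]],[0.05,[0,0,-0.11],[0,0,0]],[0.05,[0,0,-0.12],[0,0,0]],[0.05,[0,0,-0.12],[0,0,0]]]' 60
python3 rel.py 557 88.5 75 -23
python3 -c "
from h import *
grab('wrist','w3.png');grab('scene','s3.png')
a=cv2.imread('pics/scene0.png')[180:280,335:440];b=cv2.imread('pics/s3.png')
cv2.imwrite('pics/c3.png',np.hstack([cv2.resize(x,(400,380),interpolation=cv2.INTER_CUBIC) for x in (a,b[180:280,335:440])]))"
```

```text
clock: 5.33
tool_pos: [558.5, 90.9, 202.3]
ee_rot: [-3.073, 0.629, -0.013]
force: [-0.0, 0.8, -0.2]
opening: 50.0
pos [558.5  90.9 202.3] yaw -23.2 q [ 0.44  0.29  0.08  0.   -1.35  2.3 ] F [-0.   0.8 -0.2] [-0.02 -0.01 -0.05] 5.3333 49.9578802287701
shift [-0.0014  0.0036  0.1273] rot [-0.006 -0.007 -0.003]
```

View pics/w3.png

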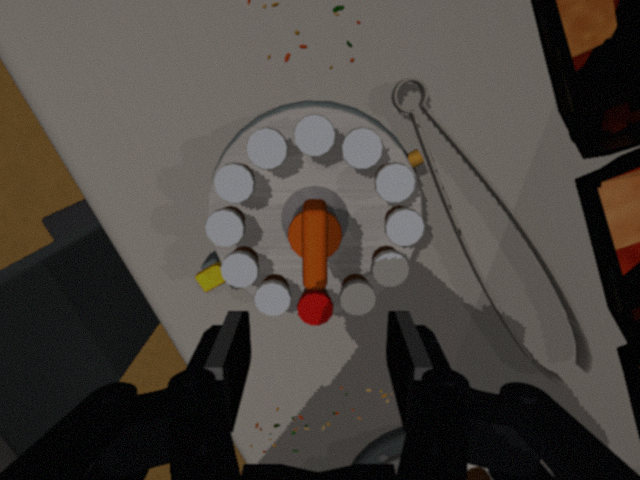

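View pics/c3.png

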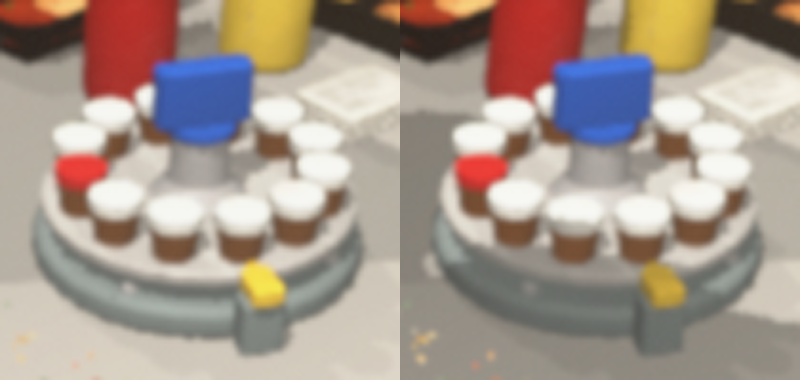

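In the wrist view, clockwise from red (315,308) comes pot two (272,297), then pot three (241,268), which is right at the yellow pointer (209,278). The blue turret looks the same before and after. Handing in.

```bash
python3 -c "
from workcell import arm
print(arm.finish_job())"
```

```text
the job is handed in; nothing more can be done
None
```

I gripped the orange wing and turned the disc two clicks (60°) counter-clockwise, so pot three now stands at the yellow pointer. I then let go, raised the gripper to about 200 mm and handed the job in at about 5.4 s.

- **Orange turret:** after letting go, the wrist view shows pot three, the second pot clockwise from the red lid, in line with the pointer. The disc showed no visible slip back from its click.
- **Blue turret:** its lids and stand look unchanged in the before and after pictures.
- **Forces:** readings at the end of each move stayed below about 7 N, and near zero once released.

None of the checks failed. The scene and wrist cameras put the orange turret's axis about 3 mm apart, which is within what the grip needed.

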